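# Fill the spindle kit tray

### The job

Fill the grey kit tray with its three parts, each centred on its outline: the ball bearing flat on the blue pad, the aluminium drill jig on its base on the yellow pad, and the steel bolt lying on the white pad, jig and bolt lined up with their outlines (either way round). Leave the look-alikes - toothed pulley, wooden block and brass bolt - where they are.

Things in the scene. Friction and masses are not known exactly. Their poses are not given: they have to be found in the camera images.
- kit_tray: shallow grey tray, 300x120 mm, rim 4 mm thick and 12 mm high above the bench, black round corners; fixed. It holds three pads in a row along its long side, at -92, 0 and +92 mm along its x. Origin: centre of its underside, on the bench. x along its long side, y across, z up.
- pad_round: blue pad with a thin black ring outline of 62 mm and a small black ring in its centre, the place of the ball bearing; 90 mm (x) by 100 mm (y), 4 mm thick; its top face is 4 mm above its origin, 7 mm above the bench. Fixed. Lies in the kit tray, in any of the three places (they change from start to start). Origin: centre of the pad's underside.
- pad_block: yellow pad with a black rectangle outline, 51x81 mm inside, long side along the pad's y, centred: the place of the drill jig; 90 mm (x) by 100 mm (y), 4 mm thick; its top face is 4 mm above its origin, 7 mm above the bench. Fixed. Lies in the kit tray, in any of the three places (they change from start to start). Origin: centre of the pad's underside.
- pad_narrow: white pad with a narrow black rectangle outline, 22x60 mm inside, long side along the pad's y, centred: the place of the steel bolt; 90 mm (x) by 100 mm (y), 4 mm thick; its top face is 4 mm above its origin, 7 mm above the bench. Fixed. Lies in the kit tray, in any of the three places (they change from start to start). Origin: centre of the pad's underside.
- bearing: ball bearing, light grey metal ring with a black seal and a hole in the middle, 52 mm diameter, 15 mm high, lying flat on the bench. Loose, about 0.12 kg. Origin: centre of its underside as it lies; z up.
- drill_jig: aluminium drill jig, pale grey: a base 45x75x20 mm with three black-rimmed holes in its top, and along its +x long edge an upright fence 8 mm thick that rises to 38 mm. Long side along y. It can be gripped across its 45 mm width low on the base, or by the fence. Loose, about 0.28 kg. Origin: centre of its underside as it lies; z up.
- steel_bolt: grey steel bolt lying on the bench along its y: shank 10 mm thick from y = -26 to +19 mm, head 17 mm wide and 15 mm high from y = +19 to +26 mm; the shank's centre line is about 7 mm above the bench. Loose, about 0.05 kg. Origin: under the middle of its length, at bench level; z up.
- toothed_pulley: look-alike, to be left alone: pale grey toothed belt pulley, 54 mm diameter, 29 mm high with a hub on top. Loose. Origin: centre of its underside as it lies; z up.
- beech_block: look-alike, to be left alone: plain brown wooden block, 45x90x35 mm, long side along y. Loose. Origin: centre of its underside as it lies; z up.
- brass_bolt: look-alike, to be left alone: yellow brass bolt of the steel bolt's size (52 mm long, 17 mm round head at +y), lying along its y. Loose. Origin: under the middle of its length, at bench level.
Things that resemble listed ones, but are neither listed nor needed, are in the scene too. What is meant by the bearing is not green or orange, and is the smaller of those in its own colour.

How it is judged:
At the end, for the whole second after the job is handed in: Bearing on the blue, jig on the yellow, steel bolt on the white pad, each upright as found, at rest, its centre within 14 mm of the pad's; jig and bolt along their outlines within 0.26 rad, either way round; pulley, wooden block and brass bolt within 30 mm of their start (horizontal distance between bearing and pad_round below 0.014 m and z of bearing in the frame of pad_round below 0.012 m and angle between each of bearing, drill_jig, steel_bolt's own z axis and vertical below 0.2 rad and linear speed of each of bearing, drill_jig, steel_bolt below 0.02 m/s and angular speed of each of bearing, drill_jig, steel_bolt below 0.2 rad/s and contact force between bearing and pad_round above 0.05 N and horizontal distance between drill_jig and pad_block below 0.014 m and z of drill_jig in the frame of pad_block below 0.012 m and contact force between drill_jig and pad_block above 0.05 N and angle between the y axis of drill_jig and the y axis of pad_block, either way round below 0.26 rad and horizontal distance between steel_bolt and pad_narrow below 0.014 m and z of steel_bolt in the frame of pad_narrow below 0.012 m and contact force between steel_bolt and pad_narrow above 0.05 N and angle between the y axis of steel_bolt and the y axis of pad_narrow, either way round below 0.26 rad and distance of each of toothed_pulley, beech_block, brass_bolt from where it was at the start of the episode below 0.03 m); the robot touches nothing.
It fails at once if the toothed pulley is moved by more than 30 mm (distance of toothed_pulley from where it was at the start of the episode above 0.03 m).
It fails at once if the wooden block is moved by more than 30 mm (distance of beech_block from where it was at the start of the episode above 0.03 m).
It fails at once if the brass bolt is moved by more than 30 mm (distance of brass_bolt from where it was at the start of the episode above 0.03 m).
It also fails if it takes over 75 s, if anything falls off the work surface, if the arm or the gripper's body presses on something with over 40 N, if the wrist force passes 120 N, or if a joint passes its speed limit or range.

### The arm

A 6-joint arm with a two-finger parallel gripper is mounted at the origin on a cart in front of the work surface, level with it; the furniture and walls round the work are solid. World frame = base frame: x ahead of the robot, y to its left, z up, the work surface at z = 0. Lengths are in m, angles in rad, forces in N, time in s.
With the tool pointing down it reaches from about 0.225 to 0.875 m from the base axis. Payload 3.4 kg.
Tool frame: the origin (TCP) lies midway between the tips of the shut fingers; the grasp point (between the pads) lies 19 mm behind it (manip.grasp_offset is the distance from the TCP to the grasp point, in m); x points along the fingers, y is the direction in which the jaws open and shut, and the axes are right-handed (so a half turn about x gives the same grasp; the last joint's range is limited). The gripper opens to 85 mm and grips with 20 to 120 N. Pads are 22 mm wide; open, the fingers measure 114 mm over their backs; the gripper's body (76 mm by 85 mm) begins 54 mm behind the grasp point. The pads swing forward as they close: fully open they stand 13 mm farther back than shut.
Start: joints at [1.083, 0.276, 1.505, -0, 1.361, -0.121], TCP at [0.206, 0.537, 0.202] pointing down, gripper open.
Joint ranges: [-2.89, 2.89], [-0.75, 2.08], [0.22, 2.7], [-1.18, 4.32], [0.11, 2.71], [-2.7, 2.7]. Speed limits (rad/s): [2.57, 2.57, 3.14, 3.14, 3.14, 3.14].

### API

Orientations are given as a unit quaternion [w, x, y, z].
In Python, from rig import manip gives the robot as it stands.
- The arm moves only by the shell command python3 -m creep 'ROWS' [OPENING] [FORCE]. ROWS is a JSON object of lists of equal length, an entry for each row: "delta_pos": the shift along the tool's x, y, z in cm, a list of three; "dr": the turn, a rotation vector about the tool's x, y, z in rad, a list of three. In form: {"delta_pos": [[dx, dy, dz], ...], "dr": [[rx, ry, rz], ...]}. A call has 1 to 10 rows; each row is the pose to reach, as a shift and turn from the pose commanded when the call began, along the tool's axes at that moment; what a row does not reach only later rows make up. A row lasts 1/10 s, in which the tool goes at most 50 mm and 8.59 degrees, less where a joint would pass 70% of its speed; a pose out of reach is approached as far as the arm can. A call with a gripper value outside its range is refused whole. OPENING is the opening, from -1 (shut) to 1 (fully open), set as the call begins (- or left out, the last holds). The fingers move at their own pace and stop on an object; FORCE is the grip in N (left out, the last holds). Time passes only in rows, so rows that repeat a pose let the fingers close. It gives the time, the measured TCP pose, the force and the opening at its end, in the units of the state.
- manip.get_state(): the state, without advancing time (a new reading comes with each control period).
- manip.get_image(name): name is "scene" or "top" or "wrist"; returns a dict with "pixels" (480x640x3 uint8, blue, green, red), "depth" (480x640 float32, m along the optical axis (not along the pixel's ray), 0 where there is no reading), "intrinsics" (3x3 intrinsics, pixels), "k1" (the pictures are not rectified: a ray, as slopes to the right and down, at radius r is drawn at 1 + k1 r^2 times it, then the intrinsics apply), "rvec" (rotation vector, rad) and "tvec" (3), from world to camera coordinates, as OpenCV has them. Camera axes: x right, y down, z forward; pixel columns grow to the right and rows downward; lengths in m; the calibration is good to about 2 mm. A picture is of the moment at which its call begins.
- manip.sign_off(): hands the job in, once; it reports no verdict.
The state is a dict: "clock": time; "qpos": joint angles; "qd": joint speeds; "effort": joint torques, N m; "position": TCP position; "ee_rot": TCP orientation; "contact_force": force on the tool from outside, world axes, zero at the start; "moment": the same for the moment, N m; "width": finger opening in m.
Only numpy, scipy, OpenCV 4.12 (cv2) and the standard library are available. Lean on these libraries where they do the work, as an engineer would, in place of code of your own. Each camera call takes 0.05 s, during which the arm holds its last target. There are 200 camera calls.

## Working session

There is one attempt and no reset: what is moved stays moved. The work goes in short steps, Python scripts to look and compute and a shell command to move; the robot and the scene stay as the last step left them, time stands still between calls to the robot, and variables do not carry over. Pictures are saved under pics/ and viewed, about 12 in all and at most 16, crops included, and the job is handed in when it is done.

```bash
mkdir -p pics; ls
cat > h.py <<'E'
import numpy as np, cv2
from rig import manip
from scipy.spatial.transform import Rotation as R
def snap(name,fn):
    im=manip.get_image(name); np.save('pics/'+fn+'.npy',im,allow_pickle=True)
    cv2.imwrite('pics/'+fn+'.png',im['pixels']); return im
def load(fn): return np.load('pics/'+fn+'.npy',allow_pickle=True).item()
def ray(im,u,v):
    K=im['intrinsics'];x=(u-K[0,2])/K[0,0];y=(v-K[1,2])/K[1,1];a,b=x,y
    for _ in range(20):
        s=1+im['k1']*(a*a+b*b);a,b=x/s,y/s
    Rm=cv2.Rodrigues(np.array(im['rvec'],float))[0];t=np.array(im['tvec'],float).ravel()
    return -Rm.T@t, Rm.T@np.array([a,b,1.]),
def atz(im,u,v,z):
    o,d=ray(im,u,v); return (o+d*(z-o[2])/d[2])
def atd(im,u,v):
    o,d=ray(im,u,v); return o+d*im['depth'][int(v),int(u)]
def togo(target,yaw_jaw=None):
    """tool axes shift (cm) from current pose to world target TCP; state printed"""
    s=manip.get_state(); q=np.array(s['ee_rot']); Rm=R.from_quat(q[[1,2,3,0]]).as_matrix()
    d=Rm.T@(np.array(target)-np.array(s['position']))*100
    # turn to tool pointing down with jaw axis along yaw
    out=[d.round(2)]
    if yaw_jaw is not None:
        best=None
        for k in (0,np.pi):
            y=np.array([np.cos(yaw_jaw+k),np.sin(yaw_jaw+k),0]);x=np.array([0,0,-1.]);z=np.cross(x,y)
            rv=R.from_matrix(Rm.T@np.c_[x,y,z]).as_rotvec(); out.append(rv.round(3))
    print('pos',np.round(s['position'],4),'jawyaw',round(float(np.arctan2(Rm[1,1],Rm[0,1])),3),'q6',round(s['qpos'][5],3),'t',s['clock'],'togo',*out)
E
python3 - <<'E'
from h import *
a=snap('top','top0');snap('scene','scene0')
print(manip.get_state(),manip.grasp_offset)
print(a['intrinsics'],a['k1'],a['rvec'],a['tvec'])
E
```

```text
pics
{'clock': 0.1, 'qpos': array([ 1.08295721e+00,  2.76550426e-01,  1.50599532e+00,  2.71828077e-05,
        1.36067356e+00, -1.20989889e-01]), 'qd': array([-0.00119564, -0.00220468, -0.00323982,  0.00020616, -0.00096276,
       -0.0007072 ]), 'effort': array([ 8.99948682e-04, -4.17697299e+01, -2.46405298e+01, -2.49603636e-04,
        5.72569596e-03, -8.94108041e-06]), 'position': array([0.20599237, 0.53629963, 0.20072005]), 'ee_rot': array([ 0.69506299,  0.12843081,  0.69542568, -0.12952251]), 'contact_force': array([0.25882451, 0.49562171, 0.68841143]), 'moment': array([ 0.05918077,  0.01784288, -0.03584018]), 'width': 0.0854237928365094} 0.0187
[[465.85600599   0.         316.67124648]
 [  0.         465.85600599 237.5793459 ]
 [  0.           0.           1.        ]] -0.04408914164875536 [ 2.10343247 -2.13943038  0.19552105] [-0.16862544  0.52702839  0.81789101]
```

View pics/top0.png

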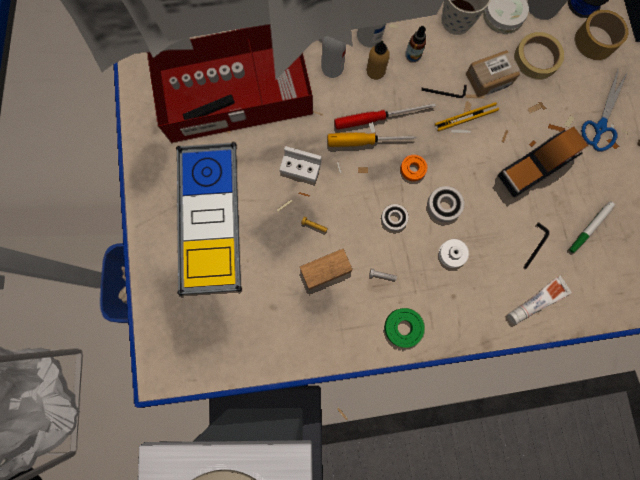

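View pics/scene0.png

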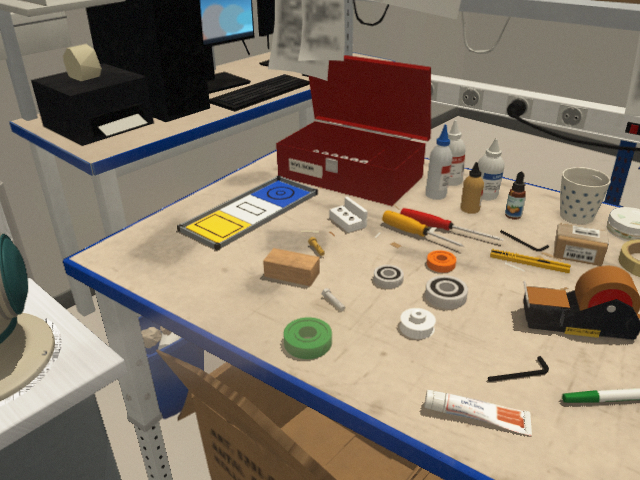

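The top view shows the tray at left: blue pad (207,172), white (208,216), yellow (209,262). The jig is at (300,165), with the fence on its upper edge. The steel bolt is at (382,275), and the small bearing at (395,217) is the one wanted, not the large one at (445,205). I'll enlarge to measure.

Run:
```python
from h import *
a=load('top0');p=a['pixels']
c1=cv2.resize(p[130:310,165:265],None,fx=3.3,fy=3.3,interpolation=cv2.INTER_CUBIC)
c2=cv2.resize(p[140:290,270:420],None,fx=3.96,fy=3.96,interpolation=cv2.INTER_CUBIC)
o=np.zeros((600,800+130,3),np.uint8);o[:594,:330]=c1;o[:594,336:930]=c2
cv2.imwrite('pics/c0.png',cv2.resize(o,(800,516)))
for n,u,v,z in [('blue',207,172,.007),('white',208,216,.007),('yel',209,262,.007),('bearing',395,217,.015),('jig',300,165,.02),('sbolt',382,275,.01),('brass',314,226,.01),('block',326,271,.035),('tl',181,148,.012),('bl',181,293,.012),('tr',236,146,.012),('br',239,291,.012)]:
    print(n,atz(a,u,v,z).round(4),atd(a,u,v).round(3))
s=load('scene0')
```

```text
blue [0.6705 0.0414 0.007 ] [0.67  0.041 0.009]
white [0.5793 0.0367 0.007 ] [0.58  0.037 0.005]
yel [0.4875 0.0323 0.007 ] [0.487 0.032 0.009]
bearing [ 0.5688 -0.3311  0.015 ] [ 0.573 -0.334 -0.002]
jig [ 0.6769 -0.1468  0.02  ] [ 0.676 -0.147  0.024]
sbolt [ 0.4563 -0.3015  0.01  ] [ 0.456 -0.301  0.011]
brass [ 0.5546 -0.1726  0.01  ] [ 0.555 -0.173  0.009]
block [ 0.463  -0.1939  0.035 ] [ 0.463 -0.194  0.038]
tl [0.721  0.0949 0.012 ] [0.721 0.095 0.011]
bl [0.4279 0.0834 0.012 ] [0.428 0.084 0.011]
tr [ 0.7228 -0.0172  0.012 ] [ 0.728 -0.015 -0.001]
br [ 0.4301 -0.0278  0.012 ] [ 0.431 -0.026  0.003]
```

View pics/c0.png

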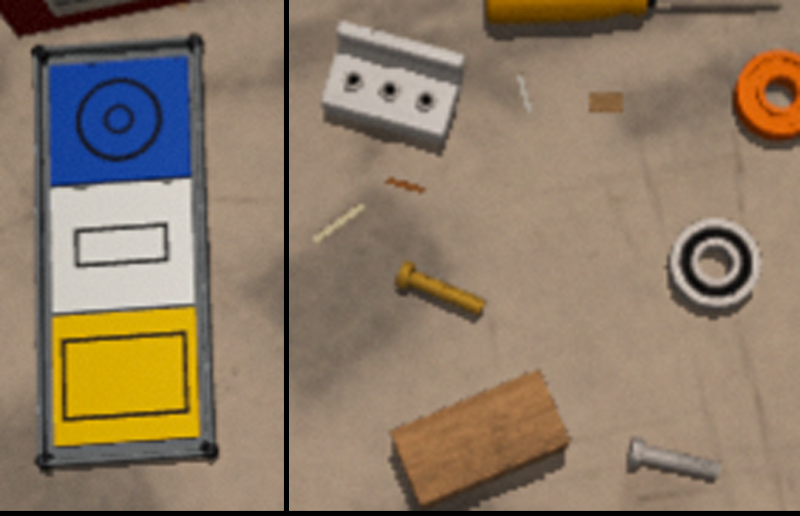

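The crop shows the holes at (354,80), (389,91) and (426,101), the jig's front top edge from (324,112) to (441,137), and its fence outer edge from (341,22) to (463,53). The steel bolt runs from its head at (630,456) to its tip at (719,472), and the bearing is at (715,264).

```bash
cat >> h.py <<'E'
def yaw(a,b): return float(np.arctan2(b[1]-a[1],b[0]-a[0]))
E
python3 - <<'E'
from h import *
a=load('top0')
L=lambda x,y,z:atz(a,165+x/2.839-.35,130+y/2.839-.35,z)
C=lambda x,y,z:atz(a,270+(x-289)/3.406-.35,140+y/3.406-.35,z)
b,w,y=L(118,119,.007),L(121.5,245,.007),L(125,376,.007)
print('pads',b.round(4),w.round(4),y.round(4),'trayyaw',yaw(y,b))
e1,e2=C(324,112,.02),C(441,137,.02);f1,f2=C(341,22,.038),C(463,53,.038);h1,h2,h3=C(354,80,.02),C(389,91,.02),C(426,101,.02)
print('yaws',yaw(e1,e2),yaw(f1,f2),yaw(h1,h3)); th=yaw(h1,h3)
n=np.array([-np.sin(th),np.cos(th),0]);print('n',n)
print('jig',((e1+e2)/2+.0225*n).round(4),((f1+f2)/2-.0225*n).round(4),'hole',h2.round(4),'len',np.linalg.norm(e1-e2),np.linalg.norm(f1-f2))
s,t=C(630,456,.008),C(719,472,.006);print('bolt',((s+t)/2).round(4),yaw(s,t),np.linalg.norm(s-t))
print('bearing',C(715,264,.015).round(4))
for u,v in [(180,140),(200,131),(232,118),(285,118)]: print(atd(a,u,v).round(3))
togo([.67,-.14,.15],th+np.pi/2)
E
```

```text
pads [0.6714 0.043  0.007 ] [0.5794 0.0378 0.007 ] [0.4873 0.0329 0.007 ] trayyaw 0.05484950892462759
yaws -1.8087004664731843 -1.8519108795864014 -1.8860049635299987
n [ 0.95073172 -0.31001484  0.        ]
jig [ 0.6751 -0.1478  0.02  ] [ 0.6785 -0.1462  0.038 ] hole [ 0.674  -0.1448  0.02  ] len 0.06973842396159145 0.07280040601671159
bolt [ 0.4549 -0.3035  0.007 ] -1.762772993811207 0.05119271390656661
bearing [ 0.5685 -0.3305  0.015 ]
[0.741 0.1   0.005]
[0.749 0.052 0.031]
[ 0.757 -0.019  0.068]
[ 0.783 -0.116  0.008]
pos [0.206  0.5363 0.2007] jawyaw 1.204 q6 -0.121 t 0.1 togo [  5.13 -46.48  67.57] [1.519e+00 1.000e-03 1.000e-03] [-1.622e+00 -1.000e-03  1.000e-03]
```

```bash
python3 -m creep '{"delta_pos":[[5.1,-46.5,67.6],[5.1,-46.5,67.6],[5.1,-46.5,67.6],[5.1,-46.5,67.6],[5.1,-46.5,67.6],[5.1,-46.5,67.6],[5.1,-46.5,67.6],[5.1,-46.5,67.6],[5.1,-46.5,67.6],[5.1,-46.5,67.6]],"dr":[[1.5,0,0],[1.5,0,0],[1.5,0,0],[1.5,0,0],[1.5,0,0],[1.5,0,0],[1.5,0,0],[1.5,0,0],[1.5,0,0],[1.5,0,0]]}' 1 80
python3 -c "
from h import *
togo([.676,-.147,.15],-.28)"
```

```text
clock: 1.1
position: [0.4892, 0.1234, 0.1702]
ee_rot: [0.419, 0.57, 0.419, -0.57]
contact_force: [0.8, 0.9, 0.4]
width: 0.0855
pos [0.4892 0.1234 0.1702] jawyaw -0.303 q6 0.411 t 1.1 togo [ 2.   25.89 20.25] [-0.023 -0.     0.   ] [3.119e+00 1.000e-03 0.000e+00]
```

```bash
python3 -m creep '{"delta_pos":[[2,25.9,20.3],[2,25.9,20.3],[2,25.9,20.3],[2,25.9,20.3],[2,25.9,20.3],[2,25.9,20.3],[2,25.9,20.3],[2,25.9,20.3],[2,25.9,20.3],[2,25.9,20.3]],"dr":[[-0.02,0,0],[-0.02,0,0],[-0.02,0,0],[-0.02,0,0],[-0.02,0,0],[-0.02,0,0],[-0.02,0,0],[-0.02,0,0],[-0.02,0,0],[-0.02,0,0]]}'
python3 -c "
from h import *
w=snap('wrist','w1')
togo([.676,-.147,.005],-.28)
print(cv2.projectPoints(np.array([[.676,-.147,.02]]),w['rvec'],w['tvec'],w['intrinsics'],np.array([w['k1'],0,0,0.]))[0])"
```

```text
clock: 2.1
position: [0.6763, -0.1433, 0.1502]
ee_rot: [-0.426, -0.564, -0.427, 0.564]
contact_force: [0.4, -0.7, 1.2]
width: 0.0856
pos [ 0.6763 -0.143   0.1505] jawyaw -0.275 q6 -0.034 t 2.15 togo [14.55  0.09  0.4 ] [ 0.005 -0.001  0.001] [-3.137e+00 -1.000e-03 -1.000e-03]
[[[321.12895944 217.86966544]]]
```

View pics/w1.png

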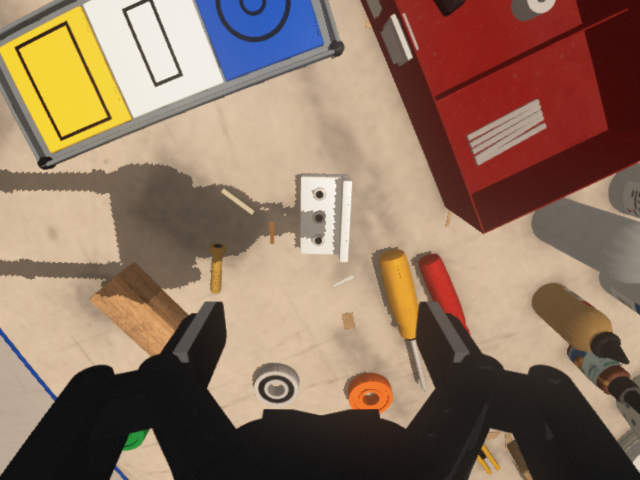

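The wrist view shows the jig aligned with the tool: holes at (319,195), (319,218) and (318,240), left edge at x=301, fence outer edge at x=351. The screwdriver handle, which starts at (395,250), is clear of the fingers.

```bash
python3 -c "
from h import *
w=load('w1')
P=lambda u,v,z:atz(w,u,v,z)
th=-.28;n=np.array([np.cos(th),np.sin(th),0])
print(P(301,215,.02)+.0225*n,P(351.5,221,.038)-.0225*n,P(319,218,.02))
print(yaw(P(320,195,.02),P(318.5,240,.02))+np.pi/2, yaw(P(301,177,.02),P(301.5,253,.02))+np.pi/2)
c=(P(301,215,.02)+.0225*n+P(351.5,221,.038)-.0225*n)/2
togo([c[0],c[1],.004],-.28)
for n,u,v in [('b',253,5),('w',152.5,43),('y',63.5,81.5)]: print(n,P(u,v,.007))
print('bearing',P(277,383,.015))
"
```

```text
[ 0.68044668 -0.14549861  0.02      ] [ 0.68061773 -0.14585247  0.038     ] [ 0.67406478 -0.14658391  0.02      ]
-0.3097604882725862 -0.28805591639680284
pos [ 0.6763 -0.143   0.1505] jawyaw -0.275 q6 -0.034 t 2.15 togo [14.65  0.49  0.15] [ 0.005 -0.001  0.001] [-3.137e+00 -1.000e-03 -1.000e-03]
b [0.67068219 0.03946718 0.007     ]
w [0.57905709 0.03765366 0.007     ]
y [0.48820033 0.03438606 0.007     ]
bearing [ 0.57378117 -0.32287654  0.015     ]
```

```bash
python3 -m creep '{"delta_pos":[[5,0.4,0.2],[9,0.4,0.2],[12,0.4,0.2],[14.4,0.4,0.2],[14.6,0.4,0.2],[14.6,0.4,0.2]],"dr":[[0.02,0,0],[0.02,0,0],[0.02,0,0],[0.02,0,0],[0.02,0,0],[0.02,0,0]]}' 1
python3 -m creep '{"delta_pos":[[0,0,0],[0,0,0],[0,0,0],[0,0,0],[0,0,0],[0,0,0],[0,0,0],[0,0,0],[0,0,0],[0,0,0]],"dr":[[0,0,0],[0,0,0],[0,0,0],[0,0,0],[0,0,0],[0,0,0],[0,0,0],[0,0,0],[0,0,0],[0,0,0]]}' -1 80
```

```text
clock: 2.75
position: [0.6802, -0.1464, 0.0049]
ee_rot: [-0.421, -0.568, -0.421, 0.568]
contact_force: [0.0, -0.2, -0.1]
width: 0.0855
clock: 3.75
position: [0.684, -0.1486, 0.0069]
ee_rot: [0.423, 0.57, 0.418, -0.567]
contact_force: [4.5, -1.1, 6.3]
width: 0.0023
```

The fingers shut to 2 mm, so the grip was missed. I'll look before moving.

```bash
python3 -c "
from h import *
w=snap('wrist','w2');s=snap('top','t2')
cv2.imwrite('pics/t2c.png',np.hstack([w['pixels'][::1,:],cv2.resize(s['pixels'][130:310,250:370],(320,480))])[:,160:])
togo([.68,-.1458,.15],-.29)"
```

```text
pos [ 0.684  -0.1486  0.0069] jawyaw -0.296 q6 -0.017 t 3.85 togo [-14.31  -0.35  -0.16] [-0.006 -0.    -0.008] [ 3.135 -0.013  0.   ]
```

View pics/t2c.png

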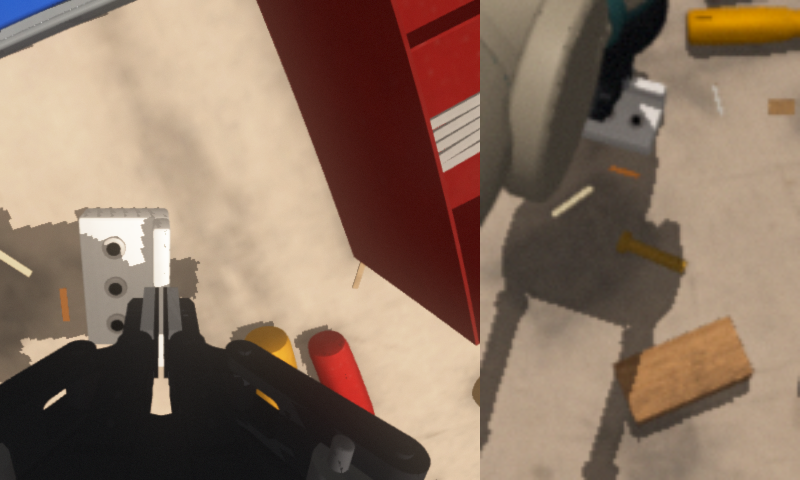

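```bash
python3 -c "
from h import *
w=load('w2')
for n,u,v,z in [('h1',273,248,.02),('h2',275,288,.02),('h3',276,325,.02),('TL',240,215,.02),('fenceT',322,222,.038),('fence mid',322,260,.038),('tip',307,293,.0),('tip2',335,293,0)]:
    print(n,P:=atz(w,u,v,z).round(4),atd(w,u,v).round(4))
s=manip.get_state();print(s['position'])
print(cv2.projectPoints(np.array([s['position']]),w['rvec'],w['tvec'],w['intrinsics'],np.array([w['k1'],0,0,0.]))[0], -cv2.Rodrigues(w['rvec'])[0].T@w['tvec'])
"
```

```text
h1 [ 0.668  -0.1216  0.02  ] [ 0.6688 -0.1205  0.0235]
h2 [ 0.6614 -0.1431  0.02  ] [ 0.6623 -0.1416  0.0233]
h3 [ 0.6542 -0.1647  0.02  ] [ 0.6554 -0.1627  0.0233]
TL [ 0.6583 -0.1006  0.02  ] [ 6.521e-01 -1.044e-01 -1.000e-04]
fenceT [ 0.6969 -0.1106  0.038 ] [ 0.6962 -0.1132  0.0291]
fence mid [ 0.6917 -0.1278  0.038 ] [ 0.6917 -0.1277  0.0382]
tip [ 0.6726 -0.161   0.    ] [ 0.6816 -0.1377  0.0459]
tip2 [ 0.6885 -0.1659  0.    ] [ 0.6936 -0.1411  0.0466]
[ 0.68397717 -0.14862556  0.00688633]
[[[319.1431178  274.86063471]]] [ 0.70787639 -0.07013695  0.17937045]
```

The depth shows what happened. When open, the tips stand 13 mm back, so the left finger rode over the 20 mm base and the jaws closed on the fence. The jig slid 13 mm and is still upright, so I'll regrip it properly by the fence, higher up.

```bash
python3 -m creep '{"delta_pos":[[0,0,0],[-0.5,0,0],[-1.0,0,0],[-1.8,0,0],[-1.8,0,0],[-1.8,0,0]],"dr":[[0,0,0],[0,0,0],[0,0,0],[0,0,0],[0,0,0],[0,0,0]]}' -0.3
python3 -m creep '{"delta_pos":[[0,0,0],[0,0,0],[0,0,0],[0,0,0],[0,0,0],[0,0,0],[0,0,0]],"dr":[[0,0,0],[0,0,0],[0,0,0],[0,0,0],[0,0,0],[0,0,0],[0,0,0]]}' -1 80
```

```text
clock: 4.45
position: [0.6805, -0.1474, 0.0229]
ee_rot: [0.421, 0.568, 0.421, -0.568]
contact_force: [-0.4, -0.2, -0.1]
width: 0.0298
clock: 5.15
position: [0.6805, -0.1474, 0.0225]
ee_rot: [0.421, 0.568, 0.421, -0.568]
contact_force: [-0.5, 0.0, 1.5]
width: 0.0002
```

```bash
python3 -c "
from h import *
w=snap('wrist','w3')
cv2.imwrite('pics/w3c.png',cv2.resize(w['pixels'][160:420,200:480],None,fx=2,fy=2))
togo([.68,-.1458,.15],-.29)"
```

```text
pos [ 0.6804 -0.1474  0.0224] jawyaw -0.296 q6 -0.017 t 5.2 togo [-12.76  -0.09  -0.14] [-0.006 -0.     0.   ] [3.136 0.    0.   ]
```

View pics/w3c.png

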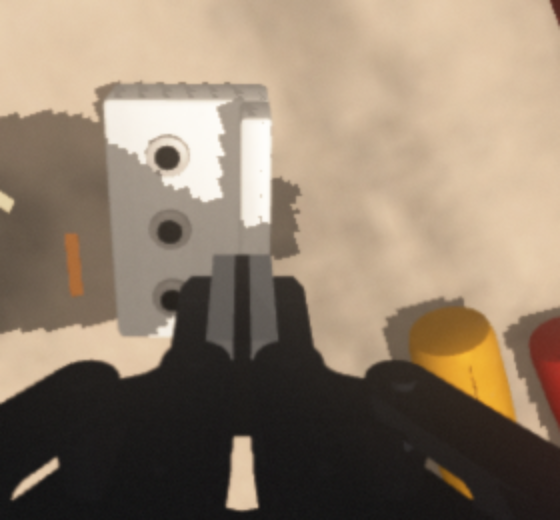

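```bash
python3 -c "
from h import *
for f,pts in [('w1',[(200,308),(215,308),(215,330),(430,308),(426,308),(440,308)]),('w3',[(308,290),(312,290),(316,290),(332,290),(320,300),(320,290),(310,320),(330,320),(327,275),(327,283)])]:
    w=load(f)
    for u,v in pts: print(f,u,v,atd(w,u,v).round(4), w['depth'][v,u])
"
```

```text
w1 200 308 [ 0.6326 -0.1206  0.2029] 0.1367857
w1 215 308 [ 0.6392 -0.1217  0.204 ] 0.13544728
w1 215 330 [ 0.6363 -0.1304  0.2059] 0.13664493
w1 430 308 [ 0.7228 -0.1461  0.2026] 0.13665678
w1 426 308 [ 0.7212 -0.1454  0.2029] 0.13638121
w1 440 308 [ 0.727  -0.1479  0.2016] 0.13784616
w3 308 290 [ 0.6788 -0.1364  0.0593] 0.15167376
w3 312 290 [ 0.6803 -0.1376  0.0579] 0.15319887
w3 316 290 [ 0.6821 -0.138   0.0582] 0.15285599
w3 332 290 [ 0.6891 -0.1399  0.0587] 0.15229529
w3 320 300 [ 0.6838 -0.1387  0.067 ] 0.1445286
w3 320 290 [ 0.6838 -0.1386  0.0581] 0.15296178
w3 310 320 [ 0.6805 -0.1368  0.0836] 0.12853384
w3 330 320 [ 0.6877 -0.1394  0.0831] 0.12914869
w3 327 275 [ 0.6867 -0.1411  0.0391] 0.17147182
w3 327 283 [ 0.6852 -0.146   0.0379] 0.17423975
```

The wrist depth says the finger tips really stand about 34 mm above the reported TCP when shut (47 mm when open). Pictures w1, w2 and w3 agree on this, so the fingers closed on top of the fence. I'll allow for it: tip z = reported z + 34 mm.

```bash
python3 -c "
from h import *
w=load('w3')
P=lambda x,y,z:atz(w,200+x/2-.25,160+y/2-.25,z)
h1,h2,h3=P(167,157,.02),P(169,231,.02),P(170.5,298,.02)
th=yaw(h1,h3)+np.pi/2;n=np.array([np.cos(th),np.sin(th),0]);m=np.array([-n[1],n[0],0])
f=P(256,230,.038)
print(h1,h2,h3,th)
fc=f-m*((f-h2)@m);print('fence centre',fc,'hole->fence',(fc-h2)@n)
togo([fc[0],fc[1],-.010],th)
g=np.array(manip.get_image('wrist')['depth']);"
```

```text
[ 0.66776751 -0.12168809  0.02      ] [ 0.6610065  -0.14295969  0.02      ] [ 0.6542755  -0.16374672  0.02      ] -0.31041982817384217
fence centre [ 0.68411462 -0.15037255  0.038     ] hole->fence 0.02426799242803676
pos [ 0.6804 -0.1474  0.0224] jawyaw -0.296 q6 -0.017 t 5.2 togo [3.24 0.44 0.18] [ 0.014 -0.     0.   ] [-3.127 -0.    -0.   ]
```

```bash
python3 -m creep '{"delta_pos":[[-0.5,0.2,0],[-0.5,0.4,0.2],[0,0.4,0.2],[1,0.4,0.2],[2,0.4,0.2],[2.8,0.4,0.2],[3.2,0.4,0.2],[3.2,0.4,0.2]],"dr":[[0.01,0,0],[0.01,0,0],[0.01,0,0],[0.01,0,0],[0.01,0,0],[0.01,0,0],[0.01,0,0],[0.01,0,0]]}' -0.3
python3 -m creep '{"delta_pos":[[0,0,0],[0,0,0],[0,0,0],[0,0,0],[0,0,0],[0,0,0]],"dr":[[0,0,0],[0,0,0],[0,0,0],[0,0,0],[0,0,0],[0,0,0]]}' -1 80
```

```text
clock: 6.05
position: [0.6833, -0.1503, -0.01]
ee_rot: [-0.418, -0.57, -0.418, 0.571]
contact_force: [1.1, -0.1, 0.5]
width: 0.0298
clock: 6.65
position: [0.683, -0.1502, -0.0091]
ee_rot: [-0.418, -0.57, -0.418, 0.571]
contact_force: [-4.0, 1.5, 6.1]
width: 0.006
```

```bash
python3 -m creep '{"delta_pos":[[-1,0,0],[-3,0,0],[-6,0,0],[-9,0,0],[-9,0,0],[-9,0,0]],"dr":[[0,0,0],[0,0,0],[0,0,0],[0,0,0],[0,0,0],[0,0,0]]}'
python3 -c "
from h import *
w=snap('wrist','w4');cv2.imwrite('pics/w4c.png',w['pixels'][60:,100:540])
togo([.5062,.0345,.08],.055)"
```

```text
clock: 7.25
position: [0.6839, -0.1506, 0.0805]
ee_rot: [0.418, 0.571, 0.418, -0.57]
contact_force: [-0.9, 1.4, -2.8]
width: 0.006
pos [ 0.6828 -0.1502  0.079 ] jawyaw -0.306 q6 -0.01 t 7.3 togo [ -0.05 -22.41 -12.29] [-0.361 -0.     0.002] [2.781e+00 3.000e-03 1.000e-03]
```

View pics/w4c.png

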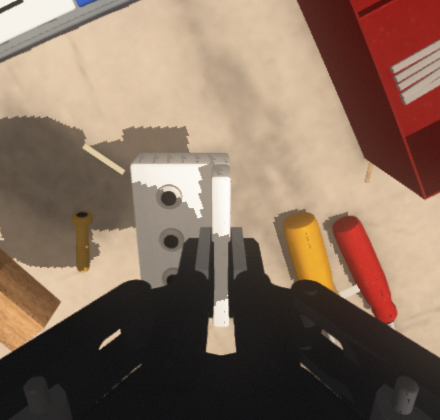

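The jig is held by the fence. Holes are at crop (169,196) and (171,240), and the force is −2.8 N, which is its weight.

```bash
python3 -c "
from h import *
w=load('w4');s=manip.get_state();p=np.array(s['position'])
for u,v in [(252,255),(290,300),(250,320)]: print(atd(w,u,v))
z=np.median([atd(w,u,v)[2] for u,v in [(252,255),(255,300),(250,320)]])
h1,h2=atz(w,269.5,256.5,z),atz(w,271,300,z);th=yaw(h1,h2)+np.pi/2
n=np.array([np.cos(th),np.sin(th),0]);m=np.array([-n[1],n[0],0])
print(z,th,'hole rel tcp',(h2-p)@n,(h2-p)@m)
"
```

```text
[ 0.66227177 -0.11845805  0.11022463]
[ 0.67336661 -0.14132749  0.11847767]
[ 0.64863516 -0.15027355  0.11007354]
0.11014605586567419 -0.32570825717525853 hole rel tcp -0.021685218253464256 0.0004582836389270687
```

```bash
python3 -m creep '{"delta_pos":[[0,-22.4,-12.3],[0,-22.4,-12.3],[0,-22.4,-12.3],[0,-22.4,-12.3],[0,-22.4,-12.3],[0,-22.4,-12.3],[0,-22.4,-12.3],[0,-22.4,-12.3],[0,-22.4,-12.3],[0,-22.4,-12.3]],"dr":[[-0.1,0,0],[-0.2,0,0],[-0.36,0,0],[-0.36,0,0],[-0.36,0,0],[-0.36,0,0],[-0.36,0,0],[-0.36,0,0],[-0.36,0,0],[-0.36,0,0]]}'
python3 -c "
from h import *
togo([.5062,.0345,0],.055)"
```

```text
clock: 8.3
position: [0.5082, 0.0334, 0.0801]
ee_rot: [0.513, 0.487, 0.513, -0.487]
contact_force: [-0.3, 0.2, -3.0]
width: 0.0061
pos [0.5082 0.0334 0.0801] jawyaw 0.053 q6 -0.124 t 8.3 togo [ 8.01 -0.19 -0.13] [-0.002  0.    -0.   ] [ 3.139 -0.    -0.   ]
```

```bash
python3 -m creep '{"delta_pos":[[2,0,0],[5,-0.1,-0.1],[6.8,-0.1,-0.1],[7.4,-0.1,-0.1],[7.8,-0.1,-0.1],[8.0,-0.1,-0.1],[8.1,-0.1,-0.1],[8.1,-0.1,-0.1]],"dr":[[0,0,0],[0,0,0],[0,0,0],[0,0,0],[0,0,0],[0,0,0],[0,0,0],[0,0,0]]}'
```

```text
clock: 9.1
position: [0.5068, 0.0352, 0.0001]
ee_rot: [0.514, 0.487, 0.513, -0.486]
contact_force: [-0.7, -1.0, -2.6]
width: 0.0059
```

```bash
python3 -m creep '{"delta_pos":[[0.1,0,0],[0.2,0,0],[0.2,0,0]],"dr":[[0,0,0],[0,0,0],[0,0,0]]}'
python3 -c "
from h import *
togo([.5062,.0345,0],.055);print(manip.get_state()['contact_force'])"
```

```text
clock: 9.4
position: [0.5065, 0.0353, -0.0021]
ee_rot: [0.514, 0.487, 0.513, -0.486]
contact_force: [-0.2, -0.3, -1.8]
width: 0.0055
pos [ 0.5065  0.0353 -0.0021] jawyaw 0.054 q6 -0.122 t 9.4 togo [-0.21 -0.04  0.07] [-0.001  0.    -0.001] [ 3.141e+00 -2.000e-03 -0.000e+00]
[-0.16633098 -0.31180852 -1.762438  ]
```

Contact has begun (the load fell to 1.8 N). I'll go down a hair, open and withdraw.

```bash
python3 -m creep '{"delta_pos":[[0.1,0,0],[0.1,0,0]],"dr":[[0,0,0],[0,0,0]]}'
python3 -m creep '{"delta_pos":[[0,0,0],[0,0,0],[-0.5,0,0],[-2,0,0],[-5,0,0],[-9,0,0],[-9,0,0]],"dr":[[0,0,0],[0,0,0],[0,0,0],[0,0,0],[0,0,0],[0,0,0],[0,0,0]]}' -0.4
python3 -c "
from h import *
snap('wrist','w5')
togo([.5685,-.328,.06],0.1)
w=load('w5');cv2.imwrite('pics/w5c.png',w['pixels'])"
```

```text
clock: 9.6
position: [0.5066, 0.0352, -0.0021]
ee_rot: [0.514, 0.487, 0.513, -0.486]
contact_force: [-2.1, -0.3, 7.5]
width: 0.0061
clock: 10.3
position: [0.5099, 0.035, 0.0912]
ee_rot: [0.516, 0.488, 0.511, -0.484]
contact_force: [1.3, -0.2, -0.2]
width: 0.0252
pos [0.508  0.0351 0.089 ] jawyaw 0.054 q6 -0.122 t 10.35 togo [ 2.95  4.06 36.58] [-0.046  0.001 -0.006] [ 3.096e+00 -9.000e-03 -1.000e-03]
```

View pics/w5c.png

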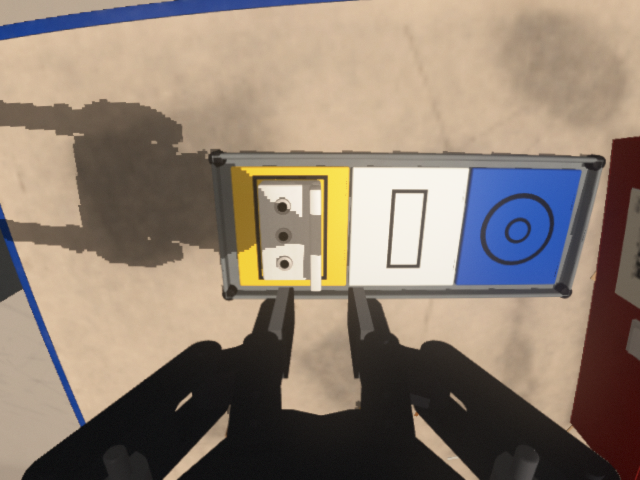

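The jig sits inside the yellow outline (jig about (259–323, 182–281), outline (254–327, 177–279)). Next is the bearing.

```bash
python3 -m creep '{"delta_pos":[[0,4,36.6],[0,4,36.6],[0,4,36.6],[0,4,36.6],[0,4,36.6],[0,4,36.6],[2,4,36.6],[2,4,36.6],[2,4,36.6],[2,4,36.6]],"dr":[[-0.1,0,0],[-0.2,0,0],[-0.35,0,0],[-0.35,0,0],[-0.35,0,0],[-0.35,0,0],[-0.35,0,0],[-0.35,0,0],[-0.35,0,0],[-0.35,0,0]]}' 1
python3 -c "
from h import *
w=load('w5')
for n,u,v in [('b',517.5,230),('w',407.5,229)]: print(n,atz(w,u,v,.007))
for q in [(288,292),(357,292),(288,296),(357,296)]: print(atd(w,*q))
w=snap('wrist','w6')
togo([.5685,-.329,-.03],.4)
cv2.imwrite('pics/w6c.png',w['pixels'])"
```

```text
clock: 11.35
position: [0.5645, -0.3266, 0.0649]
ee_rot: [0.588, 0.39, 0.592, -0.389]
contact_force: [0.2, -0.2, -0.2]
width: 0.0851
b [0.67141178 0.04231983 0.007     ]
w [0.58032185 0.03846408 0.007     ]
[0.49493267 0.04348644 0.12870329]
[0.52575918 0.04498411 0.12868204]
[0.49527433 0.04381778 0.13291457]
[0.52515018 0.04570044 0.13367884]
pos [ 0.5649 -0.326   0.0656] jawyaw 0.404 q6 -1.036 t 11.4 togo [9.56 0.23 0.45] [ 0.004 -0.003  0.001] [-3.137e+00 -1.000e-03 -5.000e-03]
```

View pics/w6c.png

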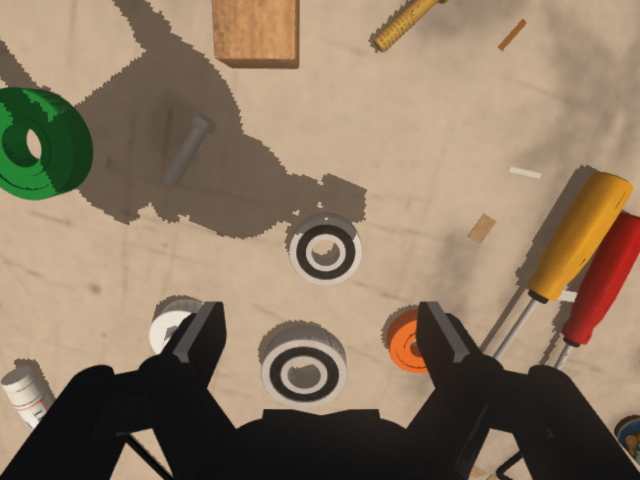

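The bearing's top centre is at (326,252). The steel bolt runs from its head at (207,123) to its tip at (176,180).

```bash
python3 -c "
from h import *
w=load('w6')
b=atz(w,326.3,252.3,.015);print(b)
s,t=atz(w,209,119,.008),atz(w,174,183,.006);print('bolt',(s+t)/2,yaw(s,t),np.linalg.norm(s-t))
togo([b[0],b[1],-.036],.4)"
```

```text
[ 0.57044078 -0.3308157   0.015     ]
bolt [ 0.45953489 -0.30316613  0.007     ] -1.7781840613079358 0.05131767129690793
pos [ 0.5649 -0.326   0.0656] jawyaw 0.404 q6 -1.036 t 11.4 togo [10.16  0.33  0.69] [ 0.004 -0.003  0.001] [-3.137e+00 -1.000e-03 -5.000e-03]
```

```bash
python3 -m creep '{"delta_pos":[[1,0,0],[4,0,0],[6,0,0],[6,0,0],[6,0,0]],"dr":[[0,0,0],[0,0,0],[0,0,0],[0,0,0],[0,0,0]]}' 0.55
python3 -c "
from h import *
togo([.5704,-.3308,-.036],.4)"
```

```text
clock: 11.9
position: [0.5658, -0.3268, 0.0066]
ee_rot: [0.59, 0.389, 0.591, -0.389]
contact_force: [0.7, -0.6, 0.3]
width: 0.0661
pos [ 0.5658 -0.3268  0.0066] jawyaw 0.405 q6 -1.036 t 11.9 togo [4.26 0.26 0.55] [ 0.005 -0.001  0.   ] [-3.136e+00 -0.000e+00 -1.000e-03]
```

```bash
python3 -m creep '{"delta_pos":[[0.5,0.2,0.5],[2,0.25,0.55],[3.2,0.25,0.55],[4,0.25,0.55],[4.2,0.25,0.55],[4.2,0.25,0.55]],"dr":[[0,0,0],[0,0,0],[0,0,0],[0,0,0],[0,0,0],[0,0,0]]}'
python3 -m creep '{"delta_pos":[[0,0,0],[0,0,0],[0,0,0],[0,0,0],[0,0,0],[0,0,0]],"dr":[[0,0,0],[0,0,0],[0,0,0],[0,0,0],[0,0,0],[0,0,0]]}' -1 60
```

```text
clock: 12.5
position: [0.5698, -0.3319, -0.0361]
ee_rot: [0.59, 0.39, 0.591, -0.389]
contact_force: [0.7, -0.4, 0.2]
width: 0.0663
clock: 13.1
position: [0.5714, -0.3333, -0.0325]
ee_rot: [0.592, 0.389, 0.589, -0.39]
contact_force: [-2.8, 0.7, 15.7]
width: 0.0495
```

```bash
python3 -m creep '{"delta_pos":[[-1,0,0],[-4,0,0],[-8,0,0],[-11,0,0],[-11,0,0],[-11,0,0]],"dr":[[0,0,0],[0,0,0],[0,0,0],[0,0,0],[0,0,0],[0,0,0]]}'
python3 -c "
from h import *
w=snap('wrist','w7');cv2.imwrite('pics/w7c.png',w['pixels'][60:,100:540])
togo([.6714,.0424,.07],1.626)"
```

```text
clock: 13.7
position: [0.5701, -0.332, 0.0744]
ee_rot: [0.59, 0.39, 0.59, -0.39]
contact_force: [-0.0, 0.4, -1.8]
width: 0.0493
pos [ 0.5692 -0.3315  0.0731] jawyaw 0.404 q6 -1.037 t 13.75 togo [  0.35  24.09 -30.36] [-1.222 -0.003 -0.   ] [ 1.919 -0.     0.003]
```

View pics/w7c.png

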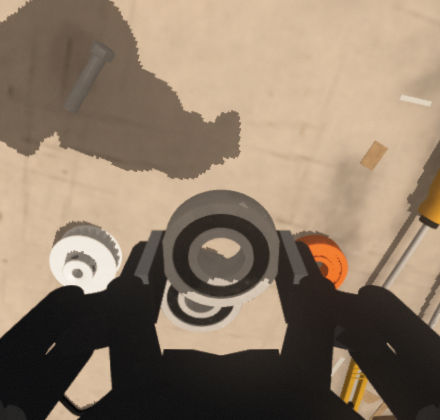

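The bearing is held between the pads, with its seal centre near crop (217,256).

```bash
python3 -c "
from h import *
w=load('w7');s=manip.get_state();p=np.array(s['position'])
for u,v in [(270,320),(365,320),(281,280)]: print(atd(w,u,v))
for v in (314,318): 
  c=atz(w,319,v,.0731+.0475);print(c-p)"
```

```text
[ 0.54982826 -0.33998327  0.12148965]
[ 0.58759727 -0.32430601  0.12081311]
[ 0.54736074 -0.3199607   0.1221578 ]
[-0.00099347  0.00201456  0.04752828]
[-0.00021691  0.00018459  0.04752828]
```

```bash
python3 -m creep '{"delta_pos":[[0,24,-30.4],[0,24,-30.4],[0,24,-30.4],[0,24,-30.4],[0,24,-30.4],[0,24,-30.4],[0,24,-30.4],[0,24,-30.4],[0,24,-30.4],[0,24,-30.4]],"dr":[[-1.22,0,0],[-1.22,0,0],[-1.22,0,0],[-1.22,0,0],[-1.22,0,0],[-1.22,0,0],[-1.22,0,0],[-1.22,0,0],[-1.22,0,0],[-1.22,0,0]]}'
python3 -m creep '{"delta_pos":[[0,0,0],[0,0,0],[0,0,0]],"dr":[[0,0,0],[0,0,0],[0,0,0]]}'
python3 -c "
from h import *
togo([.6714,.0424,-.02],1.626)"
```

```text
clock: 14.75
position: [0.6698, 0.0426, 0.0719]
ee_rot: [0.705, -0.019, 0.709, 0.019]
contact_force: [0.0, -0.2, -1.6]
width: 0.0493
clock: 15.05
position: [0.6711, 0.0402, 0.0743]
ee_rot: [0.707, -0.018, 0.707, 0.018]
contact_force: [0.4, -0.1, -1.4]
width: 0.049
pos [0.6711 0.0402 0.0743] jawyaw 1.622 q6 -1.665 t 15.05 togo [9.43 0.21 0.05] [-0.004 -0.001  0.   ] [3.137e+00 0.000e+00 1.000e-03]
```

```bash
python3 -m creep '{"delta_pos":[[3,0.2,0],[6,0.2,0],[8,0.2,0],[9,0.2,0],[9.6,0.2,0],[9.9,0.2,0],[10.0,0.2,0],[10.0,0.2,0]],"dr":[[0,0,0],[0,0,0],[0,0,0],[0,0,0],[0,0,0],[0,0,0],[0,0,0],[0,0,0]]}'
```

```text
clock: 15.85
position: [0.6721, 0.0437, -0.0246]
ee_rot: [0.707, -0.019, 0.706, 0.019]
contact_force: [0.2, 0.0, -1.7]
width: 0.0492
```

```bash
python3 -m creep '{"delta_pos":[[0.1,-0.1,0],[0.2,-0.1,0],[0.2,-0.1,0]],"dr":[[0,0,0],[0,0,0],[0,0,0]]}'
```

```text
clock: 16.15
position: [0.6722, 0.0429, -0.0255]
ee_rot: [0.708, -0.019, 0.706, 0.019]
contact_force: [-3.0, 1.1, 5.5]
width: 0.0486
```

```bash
python3 -m creep '{"delta_pos":[[0,0,0],[0,0,0],[-0.5,0,0],[-2,0,0],[-6,0,0],[-10,0,0],[-10,0,0]],"dr":[[0,0,0],[0,0,0],[0,0,0],[0,0,0],[0,0,0],[0,0,0],[0,0,0]]}' 0.5
python3 -c "
from h import *
w=snap('wrist','w8');cv2.imwrite('pics/w8c.png',w['pixels'])
togo([.4575,-.303,.06],-.2)"
```

```text
clock: 16.85
position: [0.6766, 0.0425, 0.0805]
ee_rot: [0.712, -0.019, 0.702, 0.019]
contact_force: [0.5, -0.2, 1.1]
width: 0.0641
pos [0.6745 0.0426 0.0775] jawyaw 1.624 q6 -1.664 t 16.9 togo [  1.57 -33.35 -23.53] [ 1.824  0.007 -0.008] [-1.318  0.007  0.007]
```

View pics/w8c.png

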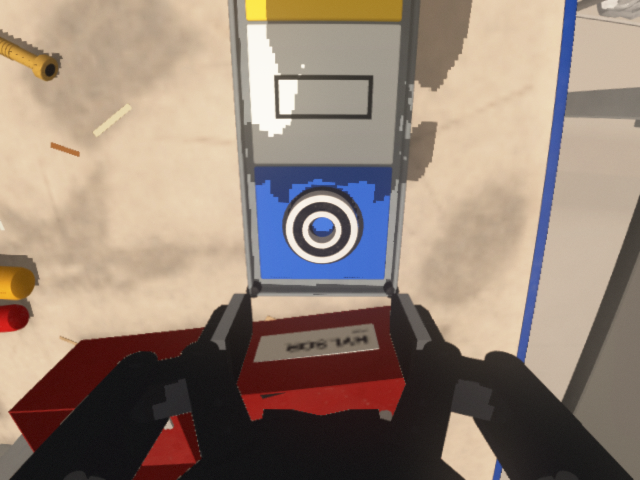

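The bearing lies flat at (322,228), in the middle of the blue pad. Next is the bolt.

```bash
python3 -m creep '{"delta_pos":[[0,-33.4,-23.5],[0,-33.4,-23.5],[0,-33.4,-23.5],[0,-33.4,-23.5],[0,-33.4,-23.5],[0,-33.4,-23.5],[0,-33.4,-23.5],[0,-33.4,-23.5],[0,-33.4,-23.5],[0,-33.4,-23.5]],"dr":[[1.82,0,0],[1.82,0,0],[1.82,0,0],[1.82,0,0],[1.82,0,0],[1.82,0,0],[1.82,0,0],[1.82,0,0],[1.82,0,0],[1.82,0,0]]}' 0
python3 -m creep '{"delta_pos":[[0,0,0],[0,0,0],[0,0,0],[0,0,0],[0,0,0]],"dr":[[0,0,0],[0,0,0],[0,0,0],[0,0,0],[0,0,0]]}'
python3 -c "
from h import *
togo([.4575,-.303,.06],-.2)"
```

```text
clock: 17.9
position: [0.4525, -0.3051, 0.072]
ee_rot: [0.527, 0.471, 0.528, -0.471]
contact_force: [0.1, 0.9, 1.0]
width: 0.0433
clock: 18.4
position: [0.4547, -0.3029, 0.0724]
ee_rot: [0.53, 0.468, 0.53, -0.468]
contact_force: [0.0, 0.8, -0.3]
width: 0.0426
pos [ 0.4547 -0.3029  0.0724] jawyaw 0.126 q6 -0.841 t 18.4 togo [1.24 0.28 0.05] [ 0.326 -0.     0.   ] [-2.816 -0.    -0.   ]
```

```bash
python3 -m creep '{"delta_pos":[[1,0.3,0],[1,0.3,0],[1,0.3,0],[1,0.3,0],[1,0.3,0]],"dr":[[0.33,0,0],[0.33,0,0],[0.33,0,0],[0.33,0,0],[0.33,0,0]]}'
python3 -c "
from h import *
w=snap('wrist','w9');cv2.imwrite('pics/w9c.png',cv2.resize(w['pixels'][150:350,200:440],None,fx=3,fy=3))
togo([.4575,-.303,-.03],-.2)"
```

```text
clock: 18.9
position: [0.4576, -0.303, 0.0626]
ee_rot: [0.447, 0.548, 0.446, -0.548]
contact_force: [-0.1, -0.2, 0.6]
width: 0.0427
pos [ 0.4576 -0.303   0.0627] jawyaw -0.204 q6 -0.508 t 18.95 togo [ 9.27 -0.01 -0.  ] [-0.004  0.    -0.   ] [ 3.137e+00 -1.000e-03 -0.000e+00]
```

View pics/w9c.png

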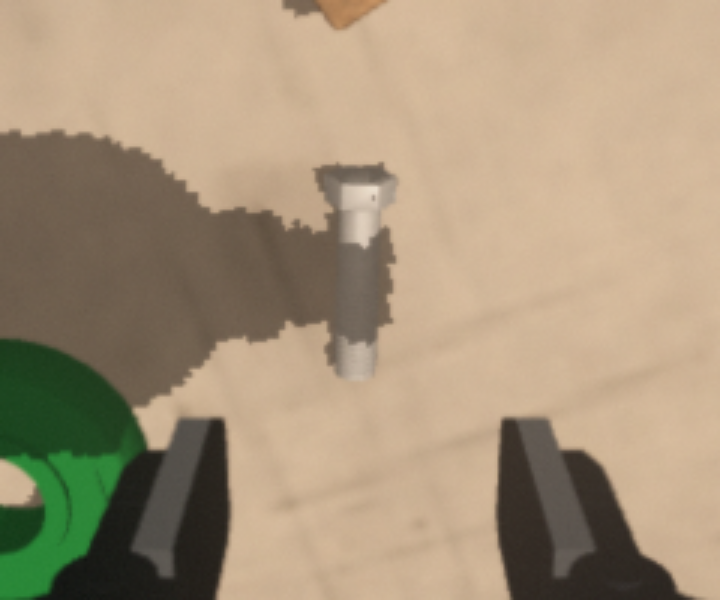

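The bolt runs from its head at crop (360,175) to its tip at (355,378), in line with the jaws.

```bash
python3 -c "
from h import *
w=load('w9')
P=lambda x,y,z:atz(w,200+x/3-.3,150+y/3-.3,z)
s,t=P(360,172,.008),P(355,378,.005);c=(s+t)/2;print(s,t,c,yaw(s,t)+np.pi/2,np.linalg.norm(s-t))
togo([c[0],c[1],-.027],yaw(s,t)+np.pi/2)"
```

```text
[ 0.4627478  -0.27813457  0.008     ] [ 0.45059128 -0.33028477  0.005     ] [ 0.45666954 -0.30420967  0.0065    ] -0.2290162499051911 0.053632311433619385
pos [ 0.4576 -0.303   0.0627] jawyaw -0.204 q6 -0.508 t 18.95 togo [ 8.97 -0.07  0.14] [ 0.025  0.    -0.   ] [-3.117e+00  1.000e-03  0.000e+00]
```

```bash
python3 -m creep '{"delta_pos":[[3,-0.1,0.1],[6,-0.1,0.1],[8,-0.1,0.1],[8.7,-0.1,0.1],[9,-0.1,0.1],[9,-0.1,0.1]],"dr":[[0.02,0,0],[0.02,0,0],[0.02,0,0],[0.02,0,0],[0.02,0,0],[0.02,0,0]]}'
python3 -m creep '{"delta_pos":[[0,0,0],[0,0,0],[0,0,0],[0,0,0],[0,0,0],[0,0,0]],"dr":[[0,0,0],[0,0,0],[0,0,0],[0,0,0],[0,0,0],[0,0,0]]}' -1 50
python3 -m creep '{"delta_pos":[[-1,0,0],[-4,0,0],[-8,0,0],[-10,0,0],[-10,0,0],[-10,0,0]],"dr":[[0,0,0],[0,0,0],[0,0,0],[0,0,0],[0,0,0],[0,0,0]]}'
python3 -c "
from h import *
w=snap('wrist','w10');cv2.imwrite('pics/w10c.png',cv2.resize(w['pixels'][180:380,200:440],None,fx=3,fy=3))
togo([.580,.038,.07],.055)"
```

```text
clock: 19.55
position: [0.4567, -0.3041, -0.0271]
ee_rot: [0.441, 0.553, 0.44, -0.553]
contact_force: [0.0, -0.1, -0.0]
width: 0.0426
clock: 20.15
position: [0.4568, -0.3042, -0.0266]
ee_rot: [0.441, 0.553, 0.44, -0.553]
contact_force: [-1.0, -0.0, 5.8]
width: 0.0074
clock: 20.75
position: [0.456, -0.3034, 0.0725]
ee_rot: [0.44, 0.553, 0.44, -0.553]
contact_force: [-0.5, -0.5, -0.7]
width: 0.0075
pos [ 0.4554 -0.303   0.0716] jawyaw -0.226 q6 -0.488 t 20.8 togo [  0.19   4.5  -36.02] [-0.281 -0.001  0.002] [2.861e+00 2.000e-03 2.000e-03]
```

View pics/w10c.png

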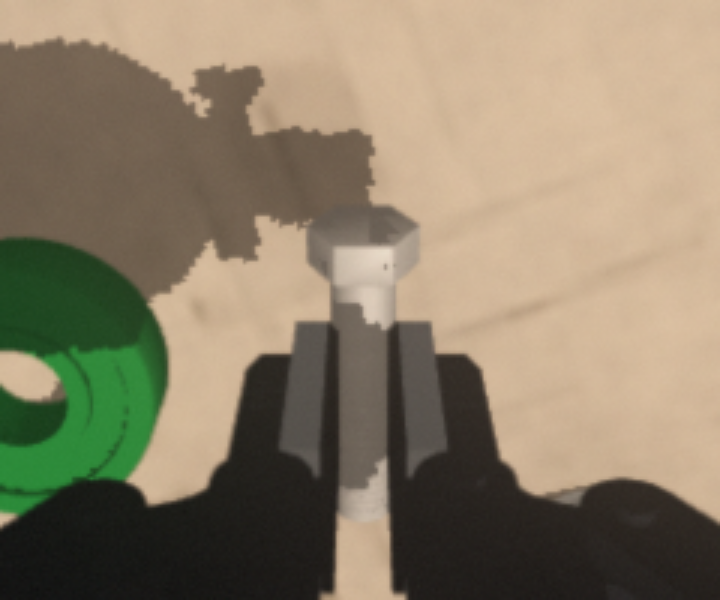

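The bolt is held mid-length, head at crop (362,240).

```bash
python3 -m creep '{"delta_pos":[[0,4.5,-36],[0,4.5,-36],[0,4.5,-36],[0,4.5,-36],[0,4.5,-36],[0,4.5,-36],[0,4.5,-36],[0,4.5,-36],[0,4.5,-36],[0,4.5,-36]],"dr":[[-0.28,0,0],[-0.28,0,0],[-0.28,0,0],[-0.28,0,0],[-0.28,0,0],[-0.28,0,0],[-0.28,0,0],[-0.28,0,0],[-0.28,0,0],[-0.28,0,0]]}'
python3 -m creep '{"delta_pos":[[0,0,0],[0,0,0],[0,0,0],[0,0,0]],"dr":[[0,0,0],[0,0,0],[0,0,0],[0,0,0]]}'
python3 -c "
from h import *
togo([.580,.038,-.017],.055)"
```

```text
clock: 21.8
position: [0.5794, 0.0362, 0.0711]
ee_rot: [0.513, 0.485, 0.514, -0.487]
contact_force: [-0.4, 0.3, -0.5]
width: 0.0075
clock: 22.2
position: [0.5807, 0.0362, 0.0726]
ee_rot: [0.513, 0.487, 0.513, -0.487]
contact_force: [0.2, 0.4, -0.7]
width: 0.0074
pos [0.5807 0.0362 0.0726] jawyaw 0.053 q6 -0.11 t 22.2 togo [ 8.96 -0.06 -0.19] [-0.002  0.    -0.   ] [ 3.139 -0.    -0.   ]
```

```bash
python3 -m creep '{"delta_pos":[[3,0,-0.2],[6,0,-0.2],[8,0,-0.2],[8.6,0,-0.2],[8.9,0,-0.2],[9.1,0,-0.2],[9.2,0,-0.2],[9.2,0,-0.2]],"dr":[[0,0,0],[0,0,0],[0,0,0],[0,0,0],[0,0,0],[0,0,0],[0,0,0],[0,0,0]]}'
```

```text
clock: 23.0
position: [0.5814, 0.039, -0.0187]
ee_rot: [0.514, 0.487, 0.513, -0.486]
contact_force: [0.3, -1.0, -0.2]
width: 0.0072
```

```bash
python3 -m creep '{"delta_pos":[[0.1,-0.1,0],[0.1,-0.1,0]],"dr":[[0,0,0],[0,0,0]]}'
python3 -m creep '{"delta_pos":[[0,0,0],[0,0,0],[0,0,0],[-0.5,0,0],[-2,0,0],[-6,0,0],[-10,0,0],[-10,0,0]],"dr":[[0,0,0],[0,0,0],[0,0,0],[0,0,0],[0,0,0],[0,0,0],[0,0,0],[0,0,0]]}' -0.5
python3 -m creep '{"delta_pos":[[-4,-8,0],[-8,-16,12],[-8,-20,20],[-8,-20,20],[-8,-20,20],[-8,-20,20],[-8,-20,20],[-8,-20,20],[-8,-20,20]],"dr":[[0,0,0],[0,0,0],[0,0,0],[0,0,0],[0,0,0],[0,0,0],[0,0,0],[0,0,0],[0,0,0]]}'
python3 -c "
from h import *
t=snap('top','t3');p=t['pixels']
o=np.zeros((594,760,3),np.uint8);o[:,:330]=cv2.resize(p[130:310,165:265],(330,594),interpolation=cv2.INTER_CUBIC)
o[:420,340:]=cv2.resize(p[140:290,280:430],(420,420));cv2.imwrite('pics/t3c.png',o)
print(manip.get_state()['position'])"
```

```text
clock: 23.2
position: [0.5809, 0.039, -0.0195]
ee_rot: [0.514, 0.487, 0.513, -0.486]
contact_force: [1.3, -0.7, 3.1]
width: 0.007
clock: 24.0
position: [0.5842, 0.0388, 0.0855]
ee_rot: [0.517, 0.489, 0.51, -0.483]
contact_force: [0.7, -0.8, 0.5]
width: 0.0213
clock: 24.9
position: [0.3909, -0.1707, 0.159]
ee_rot: [0.513, 0.487, 0.514, -0.486]
contact_force: [-0.3, -0.5, 0.3]
width: 0.0215
[ 0.39110499 -0.17027168  0.15891759]
```

View pics/t3c.png

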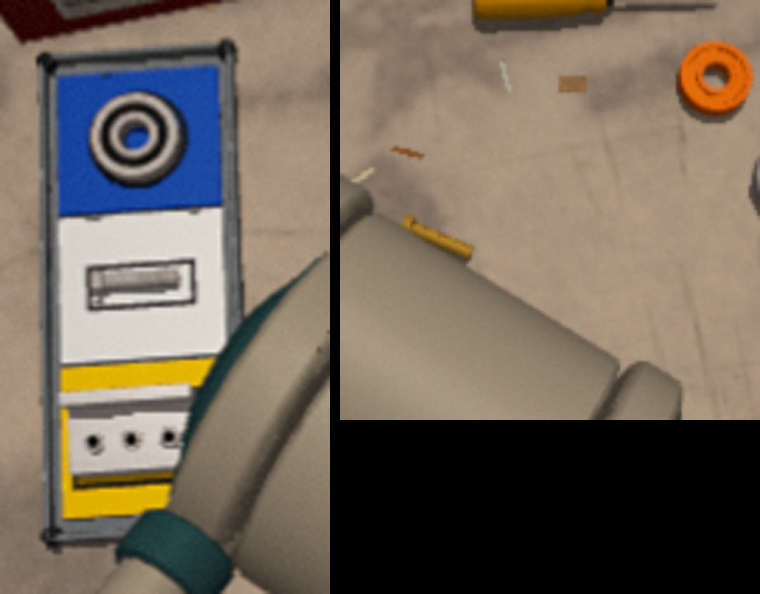

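```bash
python3 -c "
from h import *
a=load('t3')
L=lambda x,y,z:atz(a,165+x/3.3-.35,130+y/3.3-.35,z)[:2]
pb,pw,py=np.array([[.6714,.0427],[.580,.038],[.4878,.0335]])
print('bearing',(L(137,139,.022)-pb)*1e3)
s,t=L(90,283,.015),L(181,279,.013);print('bolt',((s+t)/2-pw)*1e3,yaw(s,t)+np.pi/2,'outline ctr',L(141,286,.007)-pw)
h1,h2,h3=L(94,442,.027),L(131,439,.027),L(168,436,.027);th=yaw(h1,h3)+np.pi/2
print('jig',(h2+.004*np.array([np.cos(th),np.sin(th)])-py)*1e3,th)
w=load('w5');g1,g2,g3=[atz(w,*q,.027)[:2] for q in((283,206),(283.5,236),(285,263))];print('jig w5',(g2+[.004,0]-py)*1e3,yaw(g1,g3)+np.pi/2)
w=load('w8');print('bearing w8',(atz(w,322,228,.022)[:2]-pb)*1e3)
"
```

```text
bearing [-5.58143543 -3.33433903]
bolt [0.06385771 1.60737301] 0.03548254214597302 outline ctr [-1.36498322e-03 -6.32423206e-05]
jig [-0.27759084  3.1573588 ] 0.06528662577661049
jig w5 [-0.46137247  0.99413301] 0.051553618421444014
bearing w8 [-3.75781119 -0.98666255]
```

```bash
python3 -c "
from rig import manip
print(manip.get_state()['qd'].round(3)); print(manip.sign_off())"
```

```text
[ 0.017  0.005 -0.002 -0.004  0.002 -0.004]
the job is handed in; nothing more can be done
None
```

All three parts are on their pads and the job is handed in, at about 25 s of the 75 s allowed; no verdict was reported. Each part was gripped, carried over and set down until contact. The arm was then withdrawn clear.

My last checks used the final top view, plus a wrist view for the bearing and the jig. The limits are 14 mm off centre and 0.26 rad.

| Part | Off centre, top view | Off centre, wrist view | Alignment with outline |
|---|---|---|---|
| Bearing, flat on blue | about 6.5 mm | about 4 mm | not applicable |
| Drill jig, upright on yellow | about 3 mm | about 1 mm | within about 0.01 rad |
| Steel bolt, lying on white | about 2 mm | not measured | within about 0.02 rad |

- **Missed grips:** the first two attempts on the jig missed and slid it about 13 mm on the bench, still upright. The wrist depth and the contacts showed the finger tips about 30 mm higher than the reported TCP implies. I allowed for that from then on, and the third grip, by the fence, held.
- **Not checked:** the look-alikes were never approached closely, but I did not measure them at the end. In the last picture the arm hid the wooden block and part of the brass bolt and jig, and the pulley was outside the crop.

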